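Line up the pine packing blocks

ROBOT

A 6-joint arm with a two-finger parallel gripper is mounted at the origin on the work surface. World frame = base frame: x ahead of the robot, y to its left, z up, the work surface at z = 0. Lengths are in m, angles in rad, forces in N, time in s.
With the tool pointing down it reaches from about 0.325 to 0.85 m from the base axis. Payload 4.4 kg.
Tool frame: the origin (TCP) lies between the finger pads; the fingertips stand 8 mm ahead of it and the grasp point (between the pads) lies 11 mm behind it (nose_length is the distance from the TCP to the fingertips, in m); z points along the fingers, y is the direction in which the jaws open and shut (so a half turn about z gives the same grasp; the last joint's range is limited). The gripper opens to 94 mm and grips with 3 to 60 N. Pads are 16 mm wide; open, the fingers measure 119 mm over their backs; the gripper's body (75 mm by 177 mm) begins 78 mm behind the grasp point.
Start: joints at [0.991, 0.207, 1.542, -0, 1.393, -0.15], TCP at [0.24, 0.523, 0.213] pointing down, gripper open.
Joint ranges: [-2.73, 2.73], [-0.86, 2.22], [0.23, 2.46], [-1.11, 4.25], [0.08, 2.63], [-2.82, 2.82]. Speed limits (rad/s): [2.79, 2.79, 3.14, 3.14, 3.14, 3.14].

INTERFACE

Orientations are given as a 3x3 rotation matrix whose columns are the frame's x, y, z axes.
In Python, from cell import get_obs, get_image, job_done, find_in, nose_length gives the robot as it stands. The module is installed in compiled form; this text tells all that it offers.
- The arm moves only by the tool drive_tool, never from a script. Its argument "commands" is a list of rows, each a list of 3 entries, a list of its own where there are three numbers: the shift along the tool's x, y, z in cm, then the turn, a rotation vector about the tool's x, y, z in rad, then the opening, from 0 (shut) to 1 (fully open). In form: [[[tx, ty, tz], [ax, ay, az], grip], ...]. A call has 1 to 8 rows; each row shifts and turns the pose as measured when the row begins, along the tool's axes as they then stand; what a row does not reach is not made up. A row lasts 1/12 s, in which the tool goes at most 41.7 mm and 7.16 degrees, less where a joint would pass 70% of its speed; a pose out of reach is approached as far as the arm can. A call is refused whole if a number of a shift passes 4.17 or a number of a turn 0.125, either way. A call with a gripper value outside its range is refused whole. The fingers move at their own pace and stop on an object; "squeeze" is the grip in N (left out, the last holds). Time passes only in rows, so rows that do not move let the fingers close. It gives the time, the measured TCP pose, the force and the opening at its end, in the units of the state.
- get_obs(): the state, without advancing time (a new reading comes with each control period).
- get_image(name): name is "scene" or "side" or "wrist"; returns a dict with "pixels" (420x560x3 uint8, red, green, blue), "fx", "fy", "cx", "cy" (pixels), "R" (3x3) and "t" (3): a world point X has camera coordinates R X + t; the wrist camera has in their place "tool_from_camera" (4x4, takes a point from camera to tool coordinates, whose origin is the TCP and whose axes are the flange's). Camera axes: x right, y down, z forward; pixel columns grow to the right and rows downward; lengths in m; the calibration is good to about 2 mm. A picture is of the moment at which its call begins: read the wrist's pose just before it. There is no depth.
- job_done(): hands the job in, once; it reports no verdict.
Trained networks look in a picture, given as the dict that the camera call returned (one of the last four; its "shot" number tells which), for a name from the list of things; names that differ only in an ending like _2 or _b are one class to them, and where a whole thing is asked for, a point or a joint stands for the part that bears it (a point fixed in the world has none). Each returns a list of dicts, best first, with "confidence" (0 to 1); they miss things now and then, are a little off and sometimes report something else, mostly with a low value. They report only what shows in the picture. A call takes as long as a camera call.
- find_in(picture, thing): "location" ([column, row] in pixels, amid what is visible of it).
The state is a dict: "clock": time; "q": joint angles; "joint_velocities": joint speeds; "effort": joint torques, N m; "eef_pos": TCP position; "orientation": TCP orientation; "ft_force": force on the tool from outside, world axes, zero at the start; "moment": the same for the moment, N m; "gripper_width": opening from 0.0 (shut) to 1.0 (fully open).
Only numpy, scipy, OpenCV 4.12 (cv2) and the standard library are available. Lean on these libraries where they do the work, as an engineer would, in place of code of your own. Each camera call takes 0.05 s, during which the arm holds its last target.

TASK

Three pale pine packing blocks have been left anyhow on the brown board and must stand in an even row before a shaft is laid across them. Slide them along the board, without picking them up, until one lies flat in each of the three white outlines, its long sides along the outline's long sides, and let go of them; any block may go in any outline, but the grey metal block is not one of them.

Things in the scene. Friction and masses are not known exactly. Their poses are not given: they have to be found in the camera images.
- block_a_center (a point): centre of one of three identical loose pale-yellow pine blocks, 70 x 45 x 40 mm (its own x, y, z; z up), about 80 g, lying flat on the brown board (centre 32 mm above the bench top); a grey aluminium block of the same size lies among them and is not one of the three
- block_b_center (a point): centre of one of three identical loose pale-yellow pine blocks, 70 x 45 x 40 mm (its own x, y, z; z up), about 80 g, lying flat on the brown board (centre 32 mm above the bench top); a grey aluminium block of the same size lies among them and is not one of the three
- block_c_center (a point): centre of one of three identical loose pale-yellow pine blocks, 70 x 45 x 40 mm (its own x, y, z; z up), about 80 g, lying flat on the brown board (centre 32 mm above the bench top); a grey aluminium block of the same size lies among them and is not one of the three
- board: fixed brown hardboard sheet, 320 x 460 x 12 mm (x, y, z), lying on the bench; origin at the centre of its underside, so its top is 12 mm above its origin; x and y run along its edges. Three white painted outlines form a row along its y axis, centred at x = 0 and y = -120, 0 and +120 mm in its frame; each is 82 mm (x) by 57 mm (y) inside, flat paint with 5 mm wide lines. The blocks lie beside the row, on either side

How it is judged:
By the outcome, as a careful person would: the job done as asked, in the order asked, and still so for the second after the job is handed in, with the robot touching nothing.
It also fails if it takes over 54 s, if anything falls off the work surface, if the arm or the gripper's body presses on something with over 40 N, if the wrist force passes 120 N, or if a joint passes its speed limit or range.

## Working session

There is one attempt and no reset: what is moved stays moved. The work goes in short steps, Python scripts to look and compute and a tool call to move; the robot and the scene stay as the last step left them, time stands still between calls to the robot, and variables do not carry over. Pictures are saved under pics/ and viewed, and the job is handed in when it is done.

Besides the shell and the picture viewer there is one more tool, called after "Call:" as name([rows], argument=value, ...), one row to a line, values as JSON. drive_tool: Moves the arm, as the interface text tells. Its arguments: {"type":"object","properties":{"commands":{"type":"array"},"squeeze":{"type":"number"}},"required":["commands"]}

```bash
mkdir -p pics
python3 - <<'E'
from cell import *
import cv2,numpy as np
o=get_obs();print(o)
print(nose_length() if callable(nose_length) else nose_length)
for n in ["scene","side"]:
    p=get_image(n);cv2.imwrite(f"pics/{n}0.png",p["pixels"][:,:,::-1])
    print(n,{k:p[k] for k in p if k!="pixels"})
    for th in ["block_a_center","board"]: print(th,find_in(p,th))
E
```

```text
{'clock': 0.0, 'q': array([ 9.90519945e-01,  2.07411080e-01,  1.54294649e+00,  2.22347370e-06,
        1.39348863e+00, -1.50491239e-01]), 'joint_velocities': array([ 3.50799403e-04, -2.92429179e-04,  4.10432244e-04, -3.30654476e-05,
        3.45122261e-04, -8.66827830e-04]), 'effort': array([ 3.34540337e-04, -3.70878267e+01, -2.81414312e+01,  6.97420654e-02,
        3.61099129e-02, -1.66378145e-04]), 'eef_pos': array([0.23915707, 0.52203884, 0.2122994 ]), 'orientation': array([[-9.09054921e-01,  4.16674476e-01, -1.23734867e-03],
       [ 4.16676174e-01,  9.09053034e-01, -1.88346608e-03],
       [ 3.40023323e-04, -2.22774782e-03, -9.99997461e-01]]), 'ft_force': array([ 0.59872799, -0.34911523,  1.16999014]), 'moment': array([0.01817552, 0.00985275, 0.01170257]), 'gripper_width': 0.99751692106085}
0.008
scene {'fx': 524.9255108511022, 'fy': 524.9255108511022, 'cx': 281.02015775142354, 'cy': 210.99214891385668, 'R': array([[-0.01089123,  0.9999315 , -0.00428607],
       [ 0.8477997 ,  0.00696128, -0.53027089],
       [-0.53020473, -0.00940903, -0.84781744]]), 't': array([ 0.00904735, -0.45413721,  0.98510054]), 'shot': 1}
block_a_center [{'location': [256.2, 284.9], 'confidence': 0.58}]
board [{'location': [301.9, 242.8], 'confidence': 0.96}, {'location': [255.7, 282.4], 'confidence': 0.51}]
side {'fx': 435.2688884920909, 'fy': 435.2688884920909, 'cx': 285.7605317764501, 'cy': 208.60355228679072, 'R': array([[ 0.95529354, -0.29564449, -0.00292898],
       [-0.21251064, -0.67971452, -0.70201667],
       [ 0.20555649,  0.67125443, -0.71215449]]), 't': array([-0.52539758,  0.18065297,  0.58427552]), 'shot': 2}
block_a_center [{'location': [358.3, 232.6], 'confidence': 0.94}]
board [{'location': [294.0, 281.7], 'confidence': 0.95}]
```

View pics/scene0.png

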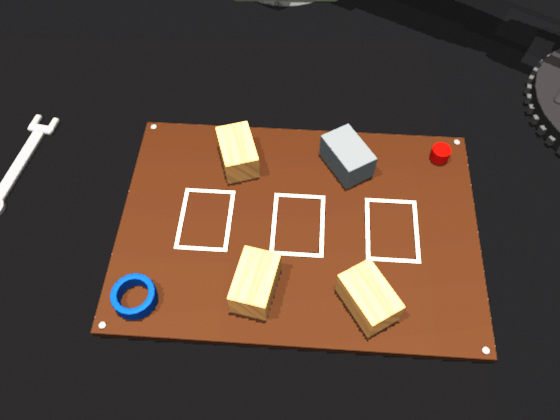

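View pics/side0.png

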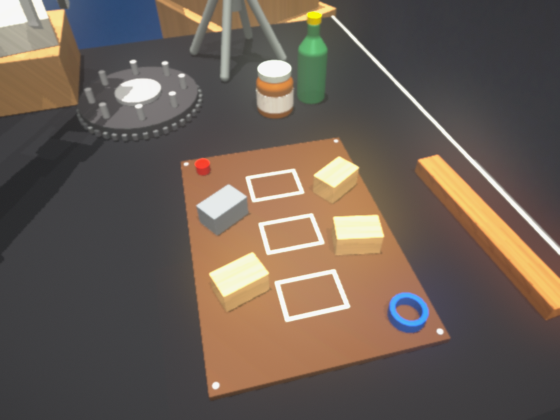

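```bash
cat > h.py <<'E'
from cell import *
import cv2,numpy as np
def unproj(p,uv,z):
    uv=np.asarray(uv,float).reshape(-1,2)
    d=np.c_[(uv[:,0]-p["cx"])/p["fx"],(uv[:,1]-p["cy"])/p["fy"],np.ones(len(uv))]@p["R"]
    c=-p["R"].T@p["t"]
    return (c+d*((z-c[2])/d[:,2])[:,None])[:,:2]
def board(p):
    g=p["pixels"].astype(int); m=((g.min(2)>170)).astype(np.uint8)
    cs,h=cv2.findContours(m,cv2.RETR_CCOMP,cv2.CHAIN_APPROX_NONE)
    out=[]
    for i,c in enumerate(cs):
        if h[0][i][3]>=0 and cv2.contourArea(c)>500:
            w=unproj(p,c[:,0,:],0.012).astype(np.float32)*1000
            out.append(cv2.minAreaRect(w))
    return out
def tops(p,thr=(185,150,70)):
    g=p["pixels"].astype(int); 
    m=((g[:,:,0]>thr[0])&(g[:,:,1]>thr[1])&(g[:,:,0]-g[:,:,2]>25)).astype(np.uint8)
    m=cv2.morphologyEx(m,cv2.MORPH_OPEN,np.ones((3,3)))
    cs,_=cv2.findContours(m,cv2.RETR_EXTERNAL,cv2.CHAIN_APPROX_NONE)
    out=[]
    for c in cs:
        if cv2.contourArea(c)>400:
            w=unproj(p,c[:,0,:],0.052).astype(np.float32)*1000
            r=cv2.minAreaRect(w)
            if 200<r[0][0]<900: out.append(r)
    return out,m
E
python3 - <<'E'
from h import *
for n in ["scene","side"]:
    p=get_image(n)
    print(n);[print(' O',np.round(r[0],1),np.round(r[1],1),round(r[2],1)) for r in board(p)]
    t,m=tops(p)
    [print(' B',np.round(r[0],1),np.round(r[1],1),round(r[2],1)) for r in t]
    cv2.imwrite(f"pics/m_{n}.png",m*255)
E
```

```text
scene
 O [569.2 138.6] [58.7 83.8] 86.7
 O [562.2  18.6] [58.6 83.9] 86.7
 O [ 555.2 -101.6] [58.3 83.9] 86.7
 B [671.6  98.1] [70.7 45.9] 30.1
 B [654.3 -32.2] [45.8 70.9] 76.0
 B [461.9 -63.3] [71.3 45.9] 15.5
side
 O [ 556.8 -100. ] [57.4 82.1] 86.8
 O [563.7  19.6] [57.6 82.4] 86.7
 O [570.6 139.2] [57.8 82.3] 86.8
 B [463.9 -73. ] [76.4 69.7] 14.7
 B [649.5 -44.8] [76.9 76.5] 75.7
 B [663.5  82.5] [103.8  67.9] 30.2
 B [849.8 -76.5] [ 42.8 323.3] 3.0
```

```bash
python3 -c "
import cv2,numpy as np
cv2.imwrite('pics/m2.png',cv2.resize(np.hstack([cv2.imread('pics/m_scene.png'),cv2.imread('pics/m_side.png')]),(800,300)))"
```

```text
(no output)
```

View pics/m2.png

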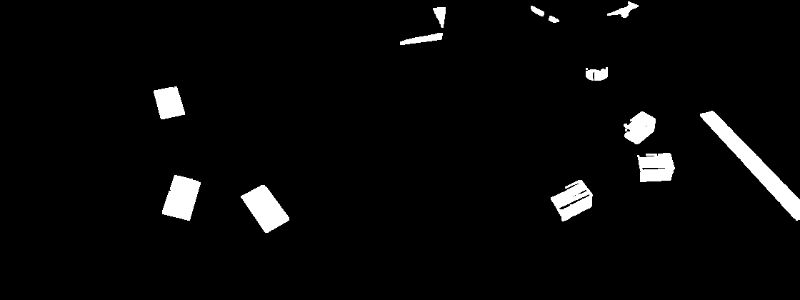

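```bash
cat >> h.py <<'E'
def plan(x,y,z,jaw,N):
    """N rows of steps to target (m, jaw deg), tool pointing down"""
    o=get_obs(); P=o["eef_pos"]; R=o["orientation"]
    th=np.degrees(np.arctan2(R[1,1],R[0,1])); d=(jaw-th+90)%180-90
    print("t",round(o["clock"],2),"pos",P.round(4),"jaw",th.round(1),"turn",d.round(1),"F",o["ft_force"].round(1),"g",round(o["gripper_width"],3),"tilt",R[:2,2].round(4), "q6",o["q"][5].round(2))
    D=np.array([x,y,z])-P; az=-np.radians(d)/N
    for i in range(N):
        a=np.radians(th+d*i/N)
        ty=np.array([np.cos(a),np.sin(a),0]);tz=np.array([0,0,-1.]);tx=np.cross(ty,tz)
        print([list((np.array([D@tx,D@ty,D@tz])/N*100).round(2)),[0,0,round(az,4)]])
E
python3 -c "
from h import *
plan(.6716,.0981,.13,120.1,16)"
```

```text
t 0.4 pos [0.2396 0.5226 0.2133] jaw 65.4 turn 54.7 F [-0.5  0.1  0.4] g 0.999 tilt [-0.0002 -0.0003] q6 -0.15
[[np.float64(-3.56), np.float64(-1.29), np.float64(0.52)], [0, 0, np.float64(-0.0597)]]
[[np.float64(-3.48), np.float64(-1.5), np.float64(0.52)], [0, 0, np.float64(-0.0597)]]
[[np.float64(-3.38), np.float64(-1.7), np.float64(0.52)], [0, 0, np.float64(-0.0597)]]
[[np.float64(-3.27), np.float64(-1.9), np.float64(0.52)], [0, 0, np.float64(-0.0597)]]
[[np.float64(-3.15), np.float64(-2.09), np.float64(0.52)], [0, 0, np.float64(-0.0597)]]
[[np.float64(-3.02), np.float64(-2.28), np.float64(0.52)], [0, 0, np.float64(-0.0597)]]
[[np.float64(-2.88), np.float64(-2.45), np.float64(0.52)], [0, 0, np.float64(-0.0597)]]
[[np.float64(-2.73), np.float64(-2.62), np.float64(0.52)], [0, 0, np.float64(-0.0597)]]
[[np.float64(-2.57), np.float64(-2.78), np.float64(0.52)], [0, 0, np.float64(-0.0597)]]
[[np.float64(-2.4), np.float64(-2.93), np.float64(0.52)], [0, 0, np.float64(-0.0597)]]
[[np.float64(-2.22), np.float64(-3.07), np.float64(0.52)], [0, 0, np.float64(-0.0597)]]
[[np.float64(-2.03), np.float64(-3.19), np.float64(0.52)], [0, 0, np.float64(-0.0597)]]
[[np.float64(-1.84), np.float64(-3.31), np.float64(0.52)], [0, 0, np.float64(-0.0597)]]
[[np.float64(-1.64), np.float64(-3.41), np.float64(0.52)], [0, 0, np.float64(-0.0597)]]
[[np.float64(-1.43), np.float64(-3.5), np.float64(0.52)], [0, 0, np.float64(-0.0597)]]
[[np.float64(-1.22), np.float64(-3.58), np.float64(0.52)], [0, 0, np.float64(-0.0597)]]
```

Call:
drive_tool([
  [[-3.55,-1.3,0.3],[0,0,-0.06],1],
  [[-3.5,-1.5,0.3],[0,0,-0.06],1],
  [[-3.4,-1.7,0.3],[0,0,-0.06],1],
  [[-3.3,-1.9,0.3],[0,0,-0.06],1],
  [[-3.15,-2.1,0.3],[0,0,-0.06],1],
  [[-3.0,-2.3,0.3],[0,0,-0.06],1],
  [[-2.9,-2.45,0.3],[0,0,-0.06],1],
  [[-2.75,-2.6,0.3],[0,0,-0.06],1],
], squeeze=3)

```text
clock: 1.07
eef_pos: [0.4621, 0.3123, 0.1897]
orientation: [[-0.996, -0.089, 0.002], [-0.089, 0.996, 0.007], [-0.002, 0.007, -1.0]]
ft_force: [-0.4, -0.0, -1.2]
gripper_width: 0.999
```

Call:
drive_tool([
  [[-2.6,-2.8,0.3],[0,0,-0.06],1],
  [[-2.4,-2.9,0.3],[0,0,-0.06],1],
  [[-2.2,-3.05,0.3],[0,0,-0.06],1],
  [[-2.05,-3.2,0.3],[0,0,-0.06],1],
  [[-1.85,-3.3,0.3],[0,0,-0.06],1],
  [[-1.65,-3.4,0.3],[0,0,-0.06],1],
  [[-1.45,-3.5,0.3],[0,0,-0.06],1],
  [[-1.2,-3.6,0.3],[0,0,-0.06],1],
])

```text
clock: 1.73
eef_pos: [0.6995, 0.0999, 0.1645]
orientation: [[-0.829, -0.559, 0.004], [-0.559, 0.829, 0.008], [-0.008, 0.005, -1.0]]
ft_force: [0.5, -0.2, 0.6]
gripper_width: 1.003
```

```bash
python3 -c "
from h import *
plan(.6716,.0981,.12,120.1,4)"
```

```text
t 1.73 pos [0.6995 0.0999 0.1645] jaw 124.0 turn -3.9 F [ 0.5 -0.2  0.6] g 1.003 tilt [0.0038 0.0085] q6 -2.15
[[np.float64(0.6), np.float64(0.35), np.float64(1.11)], [0, 0, np.float64(0.0169)]]
[[np.float64(0.61), np.float64(0.34), np.float64(1.11)], [0, 0, np.float64(0.0169)]]
[[np.float64(0.62), np.float64(0.33), np.float64(1.11)], [0, 0, np.float64(0.0169)]]
[[np.float64(0.62), np.float64(0.32), np.float64(1.11)], [0, 0, np.float64(0.0169)]]
```

Call:
drive_tool([
  [[0.6,0.35,1.1],[0.005,0.008,0.017],1],
  [[0.6,0.35,1.1],[0,0,0.017],1],
  [[0.6,0.3,1.1],[0,0,0.017],1],
  [[0.6,0.3,1.1],[0,0,0.017],1],
  [[0,0,0],[0,0,0],1],
  [[0,0,0],[0,0,0],1],
])

```text
clock: 2.23
eef_pos: [0.6784, 0.0872, 0.1151]
orientation: [[-0.873, -0.487, 0.002], [-0.487, 0.873, -0.004], [-0.0, -0.004, -1.0]]
ft_force: [-0.5, 0.0, 0.4]
gripper_width: 1.0
```

```bash
sed -i 's/    D=np.array/    w=np.array([-R[1,2],R[0,2],0]);print("tiltfix tool",(R.T@w).round(4))\n    D=np.array/' h.py; python3 -c "
from h import *
plan(.6716,.0981,.026,120.1,4)
p=get_image('scene');cv2.imwrite('pics/s1.png',p['pixels'][:,:,::-1])
o=get_obs();w=get_image('wrist');cv2.imwrite('pics/w1.png',w['pixels'][:,:,::-1])
print(w['tool_from_camera'])"
```

```text
t 2.23 pos [0.6784 0.0872 0.1151] jaw 119.1 turn 1.0 F [-0.5  0.   0.4] g 1.0 tilt [ 0.0021 -0.0036] q6 -2.08
tiltfix tool [-0.0041  0.     -0.    ]
[[np.float64(0.02), np.float64(0.32), np.float64(2.23)], [0, 0, np.float64(-0.0041)]]
[[np.float64(0.01), np.float64(0.32), np.float64(2.23)], [0, 0, np.float64(-0.0041)]]
[[np.float64(0.01), np.float64(0.32), np.float64(2.23)], [0, 0, np.float64(-0.0041)]]
[[np.float64(0.01), np.float64(0.32), np.float64(2.23)], [0, 0, np.float64(-0.0041)]]
[[ 8.27918484e-04 -9.60714505e-01 -2.77537302e-01  8.06937514e-02]
 [ 9.99999523e-01  9.38985218e-04 -2.67274451e-04  1.10551423e-03]
 [ 5.17377865e-04 -2.77536948e-01  9.60714825e-01 -1.72830906e-01]
 [ 0.00000000e+00  0.00000000e+00  0.00000000e+00  1.00000000e+00]]
```

View pics/s1.png

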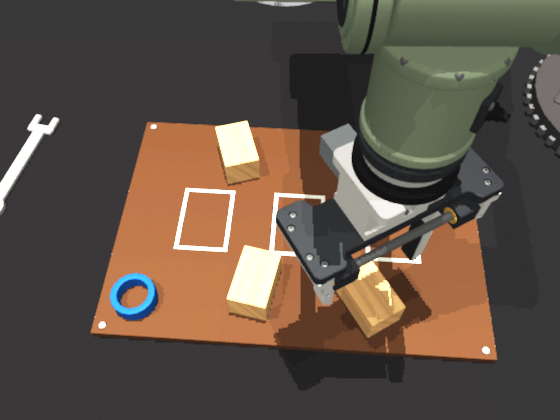

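View pics/w1.png

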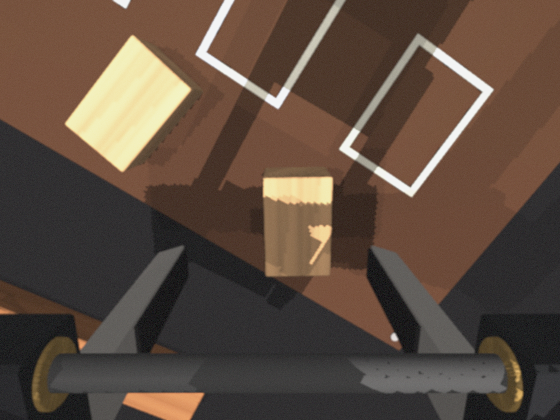

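```bash
cat >> h.py <<'E'
def wun(w,o,uv,z):
    T=w["tool_from_camera"];R=o["orientation"]@T[:3,:3];c=o["eef_pos"]+o["orientation"]@T[:3,3]
    q=dict(w);q["R"]=R.T;q["t"]=-R.T@c
    return unproj(q,uv,z)
E
python3 -c "
from h import *
o=get_obs();w=get_image('wrist');print(np.round(wun(w,o,[(264,177),(333,177),(330,276),(266,276)],.052)*1000,1), wun(w,o,[(264,177),(333,177),(330,276),(266,276)],.052).mean(0))
print(wun(w,o,[(343,148),(419,38),(489,91),(411,193)],.012).mean(0))
plan(.6716,.0981,.08,120.1,4)"
```

```text
[[653.   64.3]
 [631.2 103.2]
 [692.1 138.2]
 [714.   99.3]] [0.67257352 0.1012536 ]
[0.57069022 0.14171364]
t 2.38 pos [0.6792 0.0875 0.116 ] jaw 119.2 turn 0.9 F [ 0.3 -0.5  0.8] g 1.001 tilt [ 0.0038 -0.0036] q6 -2.08
tiltfix tool [-0.005   0.0016  0.    ]
[[np.float64(0.04), np.float64(0.32), np.float64(0.9)], [0, 0, np.float64(-0.004)]]
[[np.float64(0.04), np.float64(0.32), np.float64(0.9)], [0, 0, np.float64(-0.004)]]
[[np.float64(0.03), np.float64(0.32), np.float64(0.9)], [0, 0, np.float64(-0.004)]]
[[np.float64(0.03), np.float64(0.32), np.float64(0.9)], [0, 0, np.float64(-0.004)]]
```

Call:
drive_tool([
  [[0,0.4,1.0],[-0.005,0,-0.01],1],
  [[0,0.4,1.0],[0,0,-0.005],1],
  [[0,0.4,1.0],[0,0,0],1],
  [[0,0.3,0.5],[0,0,0],1],
  [[0,0,0],[0,0,0],1],
  [[0,0,0],[0,0,0],1],
])

```text
clock: 2.88
eef_pos: [0.6732, 0.1033, 0.0799]
orientation: [[-0.864, -0.504, 0.006], [-0.504, 0.864, 0.002], [-0.006, -0.002, -1.0]]
ft_force: [-0.9, -0.1, -0.3]
gripper_width: 0.998
```

```bash
python3 -c "
from h import *
plan(.6726,.1001,.026,120.1,5)"
```

```text
t 2.88 pos [0.6732 0.1033 0.0799] jaw 120.2 turn -0.1 F [-0.9 -0.1 -0.3] g 0.998 tilt [0.006  0.0016] q6 -2.07
tiltfix tool [-0.0016  0.0059  0.    ]
[[np.float64(0.04), np.float64(-0.05), np.float64(1.08)], [0, 0, np.float64(0.0005)]]
[[np.float64(0.04), np.float64(-0.05), np.float64(1.08)], [0, 0, np.float64(0.0005)]]
[[np.float64(0.04), np.float64(-0.05), np.float64(1.08)], [0, 0, np.float64(0.0005)]]
[[np.float64(0.04), np.float64(-0.05), np.float64(1.08)], [0, 0, np.float64(0.0005)]]
[[np.float64(0.04), np.float64(-0.05), np.float64(1.08)], [0, 0, np.float64(0.0005)]]
```

Call:
drive_tool([
  [[0,-0.05,1.0],[0,0.004,0],1],
  [[0,-0.05,1.0],[0,0,0],1],
  [[0,-0.05,1.0],[0,0,0],1],
  [[0,-0.05,1.0],[0,0,0],1],
  [[0,0,0.8],[0,0,0],1],
  [[0,0,0.2],[0,0,0],1],
  [[0,0,0],[0,0,0],1],
  [[0,0,0],[0,0,0],1],
])

```text
clock: 3.55
eef_pos: [0.6738, 0.1009, 0.0228]
orientation: [[-0.864, -0.503, -0.0], [-0.503, 0.864, -0.001], [0.001, -0.001, -1.0]]
ft_force: [0.3, 0.5, 0.2]
gripper_width: 0.998
```

```bash
python3 -c "
from h import *
plan(.6726,.1001,.026,120.1,1)"
```

```text
t 3.55 pos [0.6738 0.1009 0.0228] jaw 120.2 turn -0.1 F [0.3 0.5 0.2] g 0.998 tilt [-0.0001 -0.001 ] q6 -2.08
tiltfix tool [-0.0008 -0.0006 -0.    ]
[[np.float64(0.14), np.float64(-0.01), np.float64(-0.32)], [0, 0, np.float64(0.0022)]]
```

Call:
drive_tool([
  [[0.1,0,-0.3],[0,0,0],0.6],
  [[0,0,0],[0,0,0],0.5],
  [[0,0,0],[0,0,0],0.4],
  [[0,0,0],[0,0,0],0.4],
  [[0,0,0],[0,0,0],0.4],
  [[0,0,0],[0,0,0],0.4],
], squeeze=3)

```text
clock: 4.05
eef_pos: [0.6749, 0.1004, 0.029]
orientation: [[-0.864, -0.503, 0.005], [-0.503, 0.864, -0.001], [-0.004, -0.003, -1.0]]
ft_force: [0.1, -0.2, 0.5]
gripper_width: 0.613
```

```bash
python3 -c "
from h import *
plan(.570,.1406,.0255,86.7,14)"
```

```text
t 4.05 pos [0.6749 0.1004 0.029 ] jaw 120.2 turn -33.5 F [ 0.1 -0.2  0.5] g 0.613 tilt [ 0.0048 -0.0008] q6 -2.08
tiltfix tool [-0.0031  0.0037  0.    ]
[[np.float64(0.5), np.float64(0.63), np.float64(0.02)], [0, 0, np.float64(0.0418)]]
[[np.float64(0.53), np.float64(0.6), np.float64(0.02)], [0, 0, np.float64(0.0418)]]
[[np.float64(0.55), np.float64(0.58), np.float64(0.02)], [0, 0, np.float64(0.0418)]]
[[np.float64(0.58), np.float64(0.56), np.float64(0.02)], [0, 0, np.float64(0.0418)]]
[[np.float64(0.6), np.float64(0.53), np.float64(0.02)], [0, 0, np.float64(0.0418)]]
[[np.float64(0.62), np.float64(0.51), np.float64(0.02)], [0, 0, np.float64(0.0418)]]
[[np.float64(0.64), np.float64(0.48), np.float64(0.02)], [0, 0, np.float64(0.0418)]]
[[np.float64(0.66), np.float64(0.45), np.float64(0.02)], [0, 0, np.float64(0.0418)]]
[[np.float64(0.68), np.float64(0.43), np.float64(0.02)], [0, 0, np.float64(0.0418)]]
[[np.float64(0.7), np.float64(0.4), np.float64(0.02)], [0, 0, np.float64(0.0418)]]
[[np.float64(0.71), np.float64(0.37), np.float64(0.02)], [0, 0, np.float64(0.0418)]]
[[np.float64(0.73), np.float64(0.34), np.float64(0.02)], [0, 0, np.float64(0.0418)]]
[[np.float64(0.74), np.float64(0.31), np.float64(0.02)], [0, 0, np.float64(0.0418)]]
[[np.float64(0.75), np.float64(0.28), np.float64(0.02)], [0, 0, np.float64(0.0418)]]
```

Call:
drive_tool([
  [[0,0,0.1],[0,0,0],0.4],
  [[0,0,0],[0,0,0],0.4],
  [[0,0,0],[0,0,0],0.4],
  [[0,0,0],[0,0,0],0.4],
  [[0,0,0],[0,0,0],0.4],
], squeeze=3)

```text
clock: 4.47
eef_pos: [0.6752, 0.1004, 0.0285]
orientation: [[-0.864, -0.503, 0.006], [-0.503, 0.864, -0.001], [-0.004, -0.004, -1.0]]
ft_force: [0.6, -0.9, 0.3]
gripper_width: 0.479
```

Call:
drive_tool([
  [[0,0,0],[0,0,0],0.4],
], squeeze=3)

```text
clock: 4.55
eef_pos: [0.6752, 0.1004, 0.0285]
orientation: [[-0.864, -0.503, 0.006], [-0.503, 0.864, -0.001], [-0.004, -0.004, -1.0]]
ft_force: [-0.5, -0.2, -0.1]
gripper_width: 0.479
```

Call:
drive_tool([
  [[0.5,0.6,0.03],[0,0,0.04],0.4],
  [[0.5,0.6,0.03],[0,0,0.04],0.4],
  [[0.5,0.6,0.03],[0,0,0.04],0.4],
  [[0.55,0.55,0.03],[0,0,0.04],0.4],
])

```text
clock: 4.88
eef_pos: [0.6494, 0.1111, 0.0285]
orientation: [[-0.936, -0.352, 0.013], [-0.352, 0.936, -0.002], [-0.011, -0.006, -1.0]]
ft_force: [0.6, 0.5, 1.2]
gripper_width: 0.478
```

```bash
python3 -c "
from h import *
plan(.5724,.1405,.0265,86.7,10)"
```

```text
t 4.88 pos [0.6494 0.1111 0.0285] jaw 110.6 turn -23.9 F [0.6 0.5 1.2] g 0.478 tilt [ 0.0126 -0.0018] q6 -1.89
tiltfix tool [-0.0061  0.0111  0.    ]
[[np.float64(0.62), np.float64(0.55), np.float64(0.02)], [0, 0, np.float64(0.0417)]]
[[np.float64(0.64), np.float64(0.52), np.float64(0.02)], [0, 0, np.float64(0.0417)]]
[[np.float64(0.66), np.float64(0.49), np.float64(0.02)], [0, 0, np.float64(0.0417)]]
[[np.float64(0.68), np.float64(0.46), np.float64(0.02)], [0, 0, np.float64(0.0417)]]
[[np.float64(0.7), np.float64(0.44), np.float64(0.02)], [0, 0, np.float64(0.0417)]]
[[np.float64(0.72), np.float64(0.41), np.float64(0.02)], [0, 0, np.float64(0.0417)]]
[[np.float64(0.73), np.float64(0.38), np.float64(0.02)], [0, 0, np.float64(0.0417)]]
[[np.float64(0.75), np.float64(0.35), np.float64(0.02)], [0, 0, np.float64(0.0417)]]
[[np.float64(0.76), np.float64(0.31), np.float64(0.02)], [0, 0, np.float64(0.0417)]]
[[np.float64(0.77), np.float64(0.28), np.float64(0.02)], [0, 0, np.float64(0.0417)]]
```

Call:
drive_tool([
  [[0.6,0.55,0.03],[-0.002,0.004,0.04],0.4],
  [[0.65,0.5,0.03],[-0.002,0.004,0.04],0.4],
  [[0.65,0.5,0.03],[-0.002,0.004,0.04],0.4],
  [[0.7,0.45,0.03],[-0.001,0.002,0.04],0.4],
  [[0.7,0.45,0.03],[0,0.002,0.04],0.4],
  [[0.7,0.4,0.03],[0,0,0.04],0.4],
])

```text
clock: 5.38
eef_pos: [0.6046, 0.1289, 0.0284]
orientation: [[-0.994, -0.106, 0.002], [-0.106, 0.994, 0.0], [-0.002, 0.0, -1.0]]
ft_force: [0.5, 0.4, 0.3]
gripper_width: 0.478
```

```bash
python3 -c "
from h import *
plan(.5724,.1405,.0265,86.7,4)"
```

```text
t 5.38 pos [0.6046 0.1289 0.0284] jaw 96.1 turn -9.4 F [0.5 0.4 0.3] g 0.478 tilt [0.0019 0.0003] q6 -1.61
tiltfix tool [ 0.0001  0.0019 -0.    ]
[[np.float64(0.77), np.float64(0.37), np.float64(0.05)], [0, 0, np.float64(0.041)]]
[[np.float64(0.78), np.float64(0.34), np.float64(0.05)], [0, 0, np.float64(0.041)]]
[[np.float64(0.8), np.float64(0.31), np.float64(0.05)], [0, 0, np.float64(0.041)]]
[[np.float64(0.81), np.float64(0.28), np.float64(0.05)], [0, 0, np.float64(0.041)]]
```

Call:
drive_tool([
  [[0.75,0.35,0.06],[0,0.002,0.04],0.4],
  [[0.8,0.35,0.06],[0,0,0.04],0.4],
  [[0.8,0.3,0.06],[0,0,0.04],0.4],
  [[0.7,0.25,0.06],[0,0,0.03],0.4],
  [[0,0,0],[0,0,0],0.4],
])

```text
clock: 5.8
eef_pos: [0.5749, 0.1407, 0.0284]
orientation: [[-0.999, 0.051, 0.008], [0.051, 0.999, -0.0], [-0.008, 0.0, -1.0]]
ft_force: [-0.7, -0.2, -0.7]
gripper_width: 0.476
```

```bash
python3 -c "
from h import *
plan(.5724,.1405,.0265,86.7,1)
o=get_obs();w=get_image('wrist');cv2.imwrite('pics/w2.png',w['pixels'][:,:,::-1])
w=get_image('side');cv2.imwrite('pics/sd2.png',w['pixels'][:,:,::-1])"
```

```text
t 5.8 pos [0.5749 0.1407 0.0284] jaw 87.1 turn -0.4 F [-0.7 -0.2 -0.7] g 0.476 tilt [ 0.0076 -0.0002] q6 -1.42
tiltfix tool [ 0.0002  0.0076 -0.    ]
[[np.float64(0.25), np.float64(-0.03), np.float64(0.19)], [0, 0, np.float64(0.0061)]]
```

View pics/w2.png

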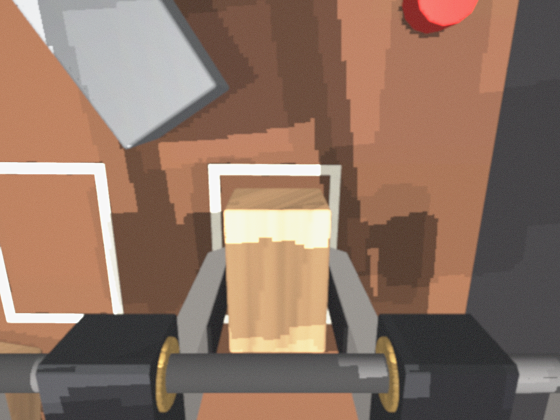

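View pics/sd2.png

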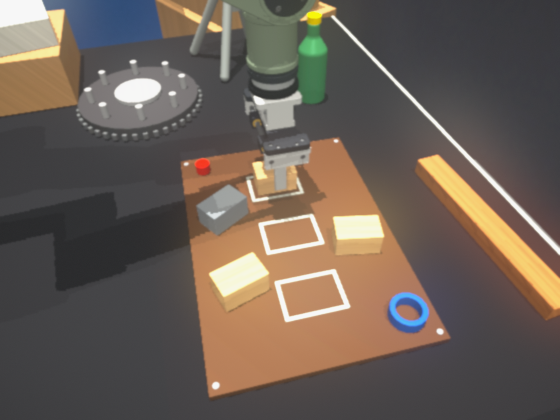

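Call:
drive_tool([
  [[0.25,0,0.06],[0,0.005,0.006],0.4],
  [[0,0,0.03],[0,0,0],0.4],
  [[0,0,0],[0,0,0],0.4],
])

```text
clock: 6.15
eef_pos: [0.5747, 0.1402, 0.0282]
orientation: [[-0.998, 0.056, 0.004], [0.056, 0.998, 0.0], [-0.004, 0.001, -1.0]]
ft_force: [0.5, 0.5, 0.6]
gripper_width: 0.479
```

```bash
python3 -c "
from h import *
plan(.5724,.1405,.0265,86.7,1)
o=get_obs();w=get_image('wrist');cv2.imwrite('pics/w3.png',w['pixels'][130:400,150:420,::-1].repeat(2,0).repeat(2,1))
w=get_image('scene');cv2.imwrite('pics/sc3.png',w['pixels'][:,:,::-1])"
```

```text
t 6.15 pos [0.5747 0.1402 0.0282] jaw 86.8 turn -0.1 F [0.5 0.5 0.6] g 0.479 tilt [0.0042 0.0004] q6 -1.42
tiltfix tool [ 0.0006  0.0041 -0.    ]
[[np.float64(0.23), np.float64(0.01), np.float64(0.17)], [0, 0, np.float64(0.0014)]]
```

View pics/w3.png

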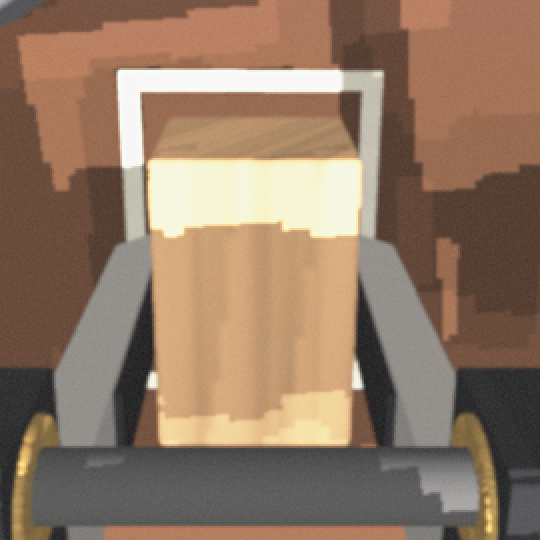

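```bash
python3 -c "
from h import *
o=get_obs();w=get_image('wrist')
T=o['orientation'];P=o['eef_pos']
for n,uv,z in [('bottom far',[(234,188.5),(320,188.5)],.012),('inner',[(220.5,176.5),(331,176.5)],.012),('top far',[(224.5,209.5),(330.5,209.5)],.052)]:
    X=np.c_[wun(w,o,uv,z),[z,z]]; print(n,((X-P)@T*1000).round(1).tolist())"
```

```text
bottom far [[37.7, -21.3, 16.0], [37.7, 23.5, 16.0]]
inner [[44.0, -28.1, 16.0], [44.1, 29.0, 16.0]]
top far [[37.9, -20.8, -24.0], [38.0, 23.5, -24.0]]
```

Call:
drive_tool([
  [[0,0,0],[0,0,0],0.8],
  [[0,0,0],[0,0,0],0.8],
  [[0,0,0],[0,0,0],0.8],
  [[0,0,0],[0,0,0],0.8],
  [[0,0,-0.5],[0,0,0],0.8],
  [[0,0,-1.5],[0,0,0],0.8],
  [[0,0,-2.5],[0,0,0],0.8],
  [[0,0,-3],[0,0,0],1],
])

```text
clock: 6.97
eef_pos: [0.5673, 0.1389, 0.0965]
orientation: [[-0.998, 0.056, -0.014], [0.057, 0.998, -0.002], [0.014, -0.003, -1.0]]
ft_force: [0.4, 1.1, 0.9]
gripper_width: 0.844
```

```bash
python3 -c "
from h import *
plan(.6553,-.0302,.11,76,8)"
```

```text
t 6.97 pos [0.5673 0.1389 0.0965] jaw 86.8 turn -10.8 F [0.4 1.1 0.9] g 0.844 tilt [-0.0144 -0.002 ] q6 -1.42
tiltfix tool [-0.0028 -0.0143 -0.    ]
[[np.float64(-1.22), np.float64(-2.05), np.float64(-0.17)], [0, 0, np.float64(0.0235)]]
[[np.float64(-1.27), np.float64(-2.02), np.float64(-0.17)], [0, 0, np.float64(0.0235)]]
[[np.float64(-1.31), np.float64(-1.99), np.float64(-0.17)], [0, 0, np.float64(0.0235)]]
[[np.float64(-1.36), np.float64(-1.96), np.float64(-0.17)], [0, 0, np.float64(0.0235)]]
[[np.float64(-1.4), np.float64(-1.93), np.float64(-0.17)], [0, 0, np.float64(0.0235)]]
[[np.float64(-1.45), np.float64(-1.89), np.float64(-0.17)], [0, 0, np.float64(0.0235)]]
[[np.float64(-1.49), np.float64(-1.86), np.float64(-0.17)], [0, 0, np.float64(0.0235)]]
[[np.float64(-1.54), np.float64(-1.82), np.float64(-0.17)], [0, 0, np.float64(0.0235)]]
```

Call:
drive_tool([
  [[-1.2,-2.05,-0.4],[-0.003,-0.012,0.023],1],
  [[-1.25,-2.0,-0.4],[0,0,0.023],1],
  [[-1.3,-2.0,-0.2],[0,0,0.023],1],
  [[-1.35,-1.95,-0.1],[0,0,0.023],1],
  [[-1.4,-1.9,0],[0,0,0.023],1],
  [[-1.4,-1.9,0],[0,0,0.023],1],
  [[-1.3,-1.7,0],[0,0,0.02],1],
  [[0,0,0],[0,0,0],1],
])

```text
clock: 7.63
eef_pos: [0.6513, -0.0108, 0.1222]
orientation: [[-0.976, 0.215, 0.019], [0.215, 0.977, 0.0], [-0.018, 0.004, -1.0]]
ft_force: [0.3, 1.0, -0.2]
gripper_width: 0.999
```

Call:
drive_tool([
  [[0,0,0],[0,0,0],1],
])

```text
clock: 7.72
eef_pos: [0.6514, -0.0114, 0.1224]
orientation: [[-0.976, 0.216, 0.019], [0.216, 0.976, 0.001], [-0.018, 0.005, -1.0]]
ft_force: [0.6, -0.1, -0.0]
gripper_width: 0.998
```

```bash
python3 -c "
from h import *
plan(.6553,-.0302,.026,76,7)
w=get_image('scene');cv2.imwrite('pics/sc4.png',w['pixels'][:,:,::-1])
t,m=tops(w)
[print(' B',np.round(r[0],1),np.round(r[1],1),round(r[2],1)) for r in t]
"
```

```text
t 7.72 pos [ 0.6514 -0.0114  0.1224] jaw 77.5 turn -1.5 F [ 0.6 -0.1 -0. ] g 0.998 tilt [0.0188 0.0005] q6 -1.51
tiltfix tool [ 0.0046  0.0183 -0.    ]
[[np.float64(-0.11), np.float64(-0.25), np.float64(1.38)], [0, 0, np.float64(0.0037)]]
[[np.float64(-0.11), np.float64(-0.25), np.float64(1.38)], [0, 0, np.float64(0.0037)]]
[[np.float64(-0.11), np.float64(-0.25), np.float64(1.38)], [0, 0, np.float64(0.0037)]]
[[np.float64(-0.11), np.float64(-0.25), np.float64(1.38)], [0, 0, np.float64(0.0037)]]
[[np.float64(-0.12), np.float64(-0.25), np.float64(1.38)], [0, 0, np.float64(0.0037)]]
[[np.float64(-0.12), np.float64(-0.25), np.float64(1.38)], [0, 0, np.float64(0.0037)]]
[[np.float64(-0.12), np.float64(-0.25), np.float64(1.38)], [0, 0, np.float64(0.0037)]]
 B [659.9 -33.5] [45.5 82.5] 76.0
 B [583.6 138. ] [31.8 47.8] 88.8
```

View pics/sc4.png

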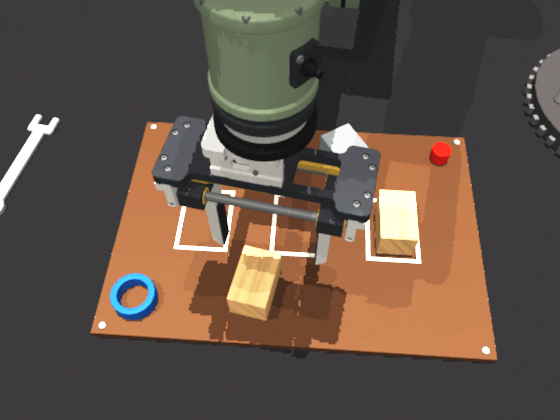

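Call:
drive_tool([
  [[-0.1,-0.6,0.5],[0.004,0.016,0.015],1],
  [[-0.1,-0.6,0.8],[0,0,0.008],1],
  [[-0.1,-0.5,0.8],[0,0,0],1],
  [[0,0,0.6],[0,0,0],1],
  [[0,0,0],[0,0,0],1],
  [[0,0,0],[0,0,0],1],
])

```text
clock: 8.27
eef_pos: [0.6476, -0.0258, 0.0913]
orientation: [[-0.972, 0.236, -0.003], [0.236, 0.972, 0.001], [0.004, 0.0, -1.0]]
ft_force: [0.4, -0.3, -0.3]
gripper_width: 1.0
```

```bash
python3 -c "
from h import *
plan(.6553,-.0302,.026,76,5)
"
```

```text
t 8.27 pos [ 0.6476 -0.0258  0.0913] jaw 76.4 turn -0.4 F [ 0.4 -0.3 -0.3] g 1.0 tilt [-0.0033  0.0012] q6 -1.51
tiltfix tool [ 0.0004 -0.0035 -0.    ]
[[np.float64(-0.17), np.float64(-0.05), np.float64(1.31)], [0, 0, np.float64(0.0013)]]
[[np.float64(-0.17), np.float64(-0.05), np.float64(1.31)], [0, 0, np.float64(0.0013)]]
[[np.float64(-0.17), np.float64(-0.05), np.float64(1.31)], [0, 0, np.float64(0.0013)]]
[[np.float64(-0.17), np.float64(-0.05), np.float64(1.31)], [0, 0, np.float64(0.0013)]]
[[np.float64(-0.17), np.float64(-0.05), np.float64(1.31)], [0, 0, np.float64(0.0013)]]
```

Call:
drive_tool([
  [[-0.2,-0.05,1.2],[0,-0.003,0.006],1],
  [[-0.2,-0.05,1.2],[0,0,0],1],
  [[-0.2,-0.05,1.2],[0,0,0],1],
  [[-0.2,-0.05,1.2],[0,0,0],1],
  [[0,0,0.7],[0,0,0],1],
  [[0,0,0],[0,0,0],1],
  [[0,0,0],[0,0,0],1],
])

```text
clock: 8.85
eef_pos: [0.6541, -0.0287, 0.0282]
orientation: [[-0.971, 0.241, -0.003], [0.241, 0.971, 0.001], [0.004, 0.001, -1.0]]
ft_force: [0.1, 0.1, 0.2]
gripper_width: 1.0
```

```bash
python3 -c "
from h import *
plan(.6553,-.0302,.027,76,1)
"
```

```text
t 8.85 pos [ 0.6541 -0.0287  0.0282] jaw 76.1 turn -0.1 F [0.1 0.1 0.2] g 1.0 tilt [-0.0035  0.0014] q6 -1.5
tiltfix tool [ 0.0005 -0.0037 -0.    ]
[[np.float64(-0.15), np.float64(-0.12), np.float64(0.12)], [0, 0, np.float64(0.0012)]]
```

Call:
drive_tool([
  [[-0.1,-0.1,0.05],[0,0,0],0.4],
  [[0,0,0],[0,0,0],0.4],
  [[0,0,0],[0,0,0],0.4],
  [[0,0,0],[0,0,0],0.4],
  [[0,0,0],[0,0,0],0.4],
  [[0,0,0],[0,0,0],0.4],
  [[0,0,0],[0,0,0],0.4],
  [[0,0,0],[0,0,0],0.4],
], squeeze=3)

```text
clock: 9.52
eef_pos: [0.657, -0.0304, 0.0305]
orientation: [[-0.971, 0.241, 0.001], [0.241, 0.971, 0.0], [-0.001, 0.001, -1.0]]
ft_force: [-0.0, -0.8, -1.2]
gripper_width: 0.477
```

Call:
drive_tool([
  [[0,0,0],[0,0,0],0.4],
  [[0,0,0],[0,0,0],0.4],
])

```text
clock: 9.68
eef_pos: [0.6569, -0.0303, 0.0305]
orientation: [[-0.971, 0.241, 0.001], [0.241, 0.971, 0.0], [-0.001, 0.001, -1.0]]
ft_force: [-0.5, -0.2, -1.4]
gripper_width: 0.474
```

```bash
python3 -c "
from h import *
plan(.563,.0206,.027,86.7,14)
"
```

```text
t 9.68 pos [ 0.6569 -0.0303  0.0305] jaw 76.1 turn 10.6 F [-0.5 -0.2 -1.4] g 0.474 tilt [0.0015 0.0004] q6 -1.51
tiltfix tool [0.0008 0.0013 0.    ]
[[np.float64(0.74), np.float64(0.19), np.float64(0.03)], [0, 0, np.float64(-0.0132)]]
[[np.float64(0.74), np.float64(0.2), np.float64(0.03)], [0, 0, np.float64(-0.0132)]]
[[np.float64(0.73), np.float64(0.21), np.float64(0.03)], [0, 0, np.float64(-0.0132)]]
[[np.float64(0.73), np.float64(0.22), np.float64(0.03)], [0, 0, np.float64(-0.0132)]]
[[np.float64(0.73), np.float64(0.23), np.float64(0.03)], [0, 0, np.float64(-0.0132)]]
[[np.float64(0.72), np.float64(0.24), np.float64(0.03)], [0, 0, np.float64(-0.0132)]]
[[np.float64(0.72), np.float64(0.25), np.float64(0.03)], [0, 0, np.float64(-0.0132)]]
[[np.float64(0.72), np.float64(0.26), np.float64(0.03)], [0, 0, np.float64(-0.0132)]]
[[np.float64(0.71), np.float64(0.27), np.float64(0.03)], [0, 0, np.float64(-0.0132)]]
[[np.float64(0.71), np.float64(0.28), np.float64(0.03)], [0, 0, np.float64(-0.0132)]]
[[np.float64(0.71), np.float64(0.29), np.float64(0.03)], [0, 0, np.float64(-0.0132)]]
[[np.float64(0.7), np.float64(0.3), np.float64(0.03)], [0, 0, np.float64(-0.0132)]]
[[np.float64(0.7), np.float64(0.31), np.float64(0.03)], [0, 0, np.float64(-0.0132)]]
[[np.float64(0.69), np.float64(0.32), np.float64(0.03)], [0, 0, np.float64(-0.0132)]]
```

Call:
drive_tool([
  [[0.7,0.2,0.06],[0,0.001,-0.013],0.4],
  [[0.7,0.2,0.06],[0,0.001,-0.013],0.4],
  [[0.7,0.2,0.06],[0,0.001,-0.013],0.4],
  [[0.7,0.2,0.06],[0,0.001,-0.013],0.4],
  [[0.7,0.25,0.06],[0,0.001,-0.013],0.4],
  [[0.7,0.25,0.06],[0,0.001,-0.013],0.4],
])

```text
clock: 10.18
eef_pos: [0.6204, -0.0088, 0.0303]
orientation: [[-0.988, 0.157, 0.006], [0.157, 0.988, -0.001], [-0.006, -0.0, -1.0]]
ft_force: [0.2, -1.1, 3.1]
gripper_width: 0.477
```

```bash
python3 -c "
from h import *
plan(.5646,.0206,.027,86.7,7)
"
```

```text
t 10.18 pos [ 0.6204 -0.0088  0.0303] jaw 81.0 turn 5.7 F [ 0.2 -1.1  3.1] g 0.477 tilt [ 0.0063 -0.001 ] q6 -1.57
tiltfix tool [-0.      0.0064 -0.    ]
[[np.float64(0.85), np.float64(0.29), np.float64(0.05)], [0, 0, np.float64(-0.0143)]]
[[np.float64(0.85), np.float64(0.3), np.float64(0.05)], [0, 0, np.float64(-0.0143)]]
[[np.float64(0.84), np.float64(0.31), np.float64(0.05)], [0, 0, np.float64(-0.0143)]]
[[np.float64(0.84), np.float64(0.33), np.float64(0.05)], [0, 0, np.float64(-0.0143)]]
[[np.float64(0.83), np.float64(0.34), np.float64(0.05)], [0, 0, np.float64(-0.0143)]]
[[np.float64(0.83), np.float64(0.35), np.float64(0.05)], [0, 0, np.float64(-0.0143)]]
[[np.float64(0.82), np.float64(0.36), np.float64(0.05)], [0, 0, np.float64(-0.0143)]]
```

Force +3 N up: the block is pressing on the board. Good, it is sliding rather than lifted.

Call:
drive_tool([
  [[0.85,0.3,0.05],[0,0.003,-0.014],0.4],
  [[0.85,0.3,0.05],[0,0.003,-0.014],0.4],
  [[0.85,0.3,0.05],[0,0.002,-0.014],0.4],
  [[0.85,0.3,0.05],[0,0.002,-0.014],0.4],
  [[0.8,0.3,0.05],[0,0.001,-0.014],0.4],
  [[0.7,0.25,0.05],[0,0,-0.014],0.4],
  [[0.3,0.1,0],[0,0,-0.005],0.4],
  [[0,0,0],[0,0,0],0.4],
])

```text
clock: 10.85
eef_pos: [0.5663, 0.0192, 0.0292]
orientation: [[-0.998, 0.057, -0.0], [0.057, 0.998, -0.0], [0.0, -0.0, -1.0]]
ft_force: [3.0, -0.8, 2.7]
gripper_width: 0.476
```

```bash
python3 -c "
from h import *
plan(.5646,.0206,.027,86.7,1)
o=get_obs();w=get_image('wrist');cv2.imwrite('pics/w5.png',w['pixels'][130:400,150:420,::-1].repeat(2,0).repeat(2,1))
"
```

```text
t 10.85 pos [0.5663 0.0192 0.0292] jaw 86.8 turn -0.1 F [ 3.  -0.8  2.7] g 0.476 tilt [-0.0002 -0.0002] q6 -1.63
tiltfix tool [-0.0002 -0.0002 -0.    ]
[[np.float64(0.17), np.float64(0.13), np.float64(0.22)], [0, 0, np.float64(0.0009)]]
```

View pics/w5.png

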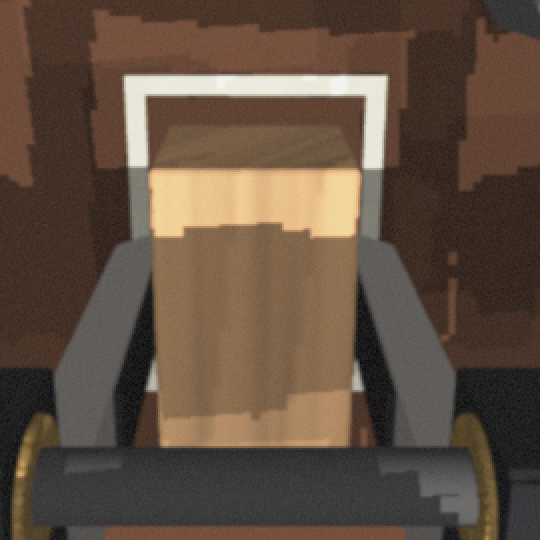

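Call:
drive_tool([
  [[0.2,0.05,0.05],[0,0,0],0.4],
  [[0,0,0],[0,0,0],0.4],
  [[0,0,0],[0,0,0],0.4],
])

```text
clock: 11.15
eef_pos: [0.5642, 0.0199, 0.0286]
orientation: [[-0.998, 0.057, -0.001], [0.057, 0.998, 0.0], [0.001, 0.0, -1.0]]
ft_force: [1.7, 0.1, 4.3]
gripper_width: 0.478
```

```bash
python3 -c "
from h import *
plan(.5646,.0206,.027,86.7,1)
"
```

```text
t 11.15 pos [0.5642 0.0199 0.0286] jaw 86.7 turn -0.0 F [1.7 0.1 4.3] g 0.478 tilt [-0.0013  0.0005] q6 -1.63
tiltfix tool [ 0.0004 -0.0013 -0.    ]
[[np.float64(-0.04), np.float64(0.07), np.float64(0.16)], [0, 0, np.float64(0.0002)]]
```

Call:
drive_tool([
  [[0,0,0],[0,0,0],0.8],
  [[0,0,0],[0,0,0],0.8],
  [[0,0,0],[0,0,0],0.8],
  [[0,0,0],[0,0,0],0.8],
  [[0,0,-0.5],[0,0,0],0.8],
  [[0,0,-1.5],[0,0,0],0.8],
  [[0,0,-2.5],[0,0,0],0.8],
  [[0,0,-3],[0,0,0],0.8],
])

```text
clock: 11.82
eef_pos: [0.5514, 0.0211, 0.0926]
orientation: [[-0.998, 0.058, -0.035], [0.058, 0.998, 0.005], [0.035, 0.003, -0.999]]
ft_force: [-0.1, 0.5, -0.3]
gripper_width: 0.798
```

```bash
python3 -c "
from h import *
plan(.4629,-.0613,.115,105.5,8)"
```

```text
t 11.82 pos [0.5514 0.0211 0.0926] jaw 86.6 turn 18.9 F [-0.1  0.5 -0.3] g 0.798 tilt [-0.0353  0.0049] q6 -1.63
tiltfix tool [ 0.0028 -0.0355 -0.    ]
[[np.float64(1.04), np.float64(-1.09), np.float64(-0.28)], [0, 0, np.float64(-0.0411)]]
[[np.float64(1.09), np.float64(-1.05), np.float64(-0.28)], [0, 0, np.float64(-0.0411)]]
[[np.float64(1.13), np.float64(-1.0), np.float64(-0.28)], [0, 0, np.float64(-0.0411)]]
[[np.float64(1.17), np.float64(-0.96), np.float64(-0.28)], [0, 0, np.float64(-0.0411)]]
[[np.float64(1.21), np.float64(-0.91), np.float64(-0.28)], [0, 0, np.float64(-0.0411)]]
[[np.float64(1.24), np.float64(-0.86), np.float64(-0.28)], [0, 0, np.float64(-0.0411)]]
[[np.float64(1.28), np.float64(-0.8), np.float64(-0.28)], [0, 0, np.float64(-0.0411)]]
[[np.float64(1.31), np.float64(-0.75), np.float64(-0.28)], [0, 0, np.float64(-0.0411)]]
```

Call:
drive_tool([
  [[1.0,-1.1,-0.6],[0.002,-0.02,-0.04],0.8],
  [[1.1,-1.05,-0.5],[0,-0.015,-0.04],0.9],
  [[1.1,-1.0,-0.4],[0,0,-0.04],1],
  [[1.15,-0.95,-0.3],[0,0,-0.04],1],
  [[1.2,-0.9,0],[0,0,-0.04],1],
  [[1.2,-0.85,0],[0,0,-0.04],1],
  [[1.2,-0.8,0],[0,0,-0.04],1],
  [[1.0,-0.6,0],[0,0,-0.03],1],
])

```text
clock: 12.48
eef_pos: [0.4714, -0.061, 0.1213]
orientation: [[-0.963, -0.267, 0.018], [-0.268, 0.964, -0.0], [-0.017, -0.005, -1.0]]
ft_force: [-0.5, 0.9, 0.6]
gripper_width: 0.995
```

Call:
drive_tool([
  [[0,0,0],[0,0,0],1],
  [[0,0,0],[0,0,0],1],
])

```text
clock: 12.65
eef_pos: [0.4697, -0.062, 0.1215]
orientation: [[-0.964, -0.265, 0.017], [-0.265, 0.964, -0.0], [-0.016, -0.004, -1.0]]
ft_force: [0.2, 0.3, 0.1]
gripper_width: 1.0
```

```bash
python3 -c "
from h import *
plan(.4629,-.0613,.026,105.5,7)
w=get_image('scene');cv2.imwrite('pics/sc6.png',w['pixels'][:,:,::-1])
w=get_image('side');cv2.imwrite('pics/sd6.png',w['pixels'][:,:,::-1])"
```

```text
t 12.65 pos [ 0.4697 -0.062   0.1215] jaw 105.3 turn 0.2 F [0.2 0.3 0.1] g 1.0 tilt [ 0.0165 -0.    ] q6 -2.16
tiltfix tool [-0.0044  0.016   0.    ]
[[np.float64(0.09), np.float64(0.04), np.float64(1.36)], [0, 0, np.float64(-0.0004)]]
[[np.float64(0.09), np.float64(0.04), np.float64(1.36)], [0, 0, np.float64(-0.0004)]]
[[np.float64(0.09), np.float64(0.04), np.float64(1.36)], [0, 0, np.float64(-0.0004)]]
[[np.float64(0.09), np.float64(0.04), np.float64(1.36)], [0, 0, np.float64(-0.0004)]]
[[np.float64(0.09), np.float64(0.04), np.float64(1.36)], [0, 0, np.float64(-0.0004)]]
[[np.float64(0.09), np.float64(0.04), np.float64(1.36)], [0, 0, np.float64(-0.0004)]]
[[np.float64(0.09), np.float64(0.04), np.float64(1.36)], [0, 0, np.float64(-0.0004)]]
```

View pics/sc6.png

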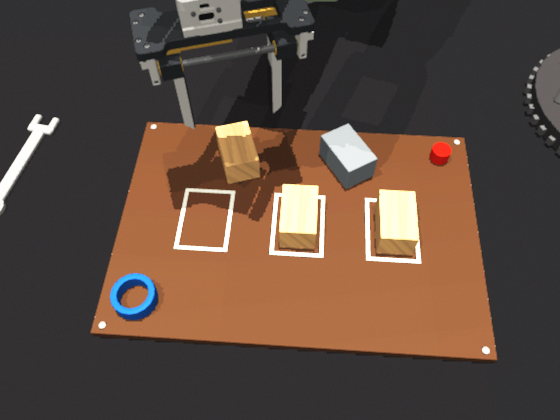

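View pics/sd6.png

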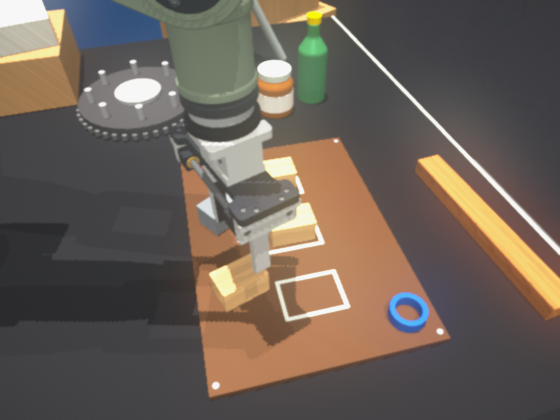

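Call:
drive_tool([
  [[0.1,0.05,0.8],[-0.004,0.014,0],1],
  [[0.1,0.05,1.0],[0,0,0],1],
  [[0.1,0.05,1.0],[0,0,0],1],
  [[0,0,0.3],[0,0,0],1],
  [[0,0,0],[0,0,0],1],
  [[0,0,0],[0,0,0],1],
])

```text
clock: 13.25
eef_pos: [0.4674, -0.0587, 0.0857]
orientation: [[-0.964, -0.268, -0.002], [-0.268, 0.964, 0.001], [0.001, 0.002, -1.0]]
ft_force: [-0.2, -0.6, 0.8]
gripper_width: 0.999
```

```bash
python3 -c "
from h import *
plan(.4629,-.0613,.026,105.5,5)
"
```

```text
t 13.25 pos [ 0.4674 -0.0587  0.0857] jaw 105.5 turn -0.0 F [-0.2 -0.6  0.8] g 0.999 tilt [-0.0018  0.0015] q6 -2.15
tiltfix tool [ 0.0019 -0.0013 -0.    ]
[[np.float64(0.1), np.float64(-0.03), np.float64(1.19)], [0, 0, np.float64(0.0001)]]
[[np.float64(0.1), np.float64(-0.03), np.float64(1.19)], [0, 0, np.float64(0.0001)]]
[[np.float64(0.1), np.float64(-0.03), np.float64(1.19)], [0, 0, np.float64(0.0001)]]
[[np.float64(0.1), np.float64(-0.03), np.float64(1.19)], [0, 0, np.float64(0.0001)]]
[[np.float64(0.1), np.float64(-0.03), np.float64(1.19)], [0, 0, np.float64(0.0001)]]
```

Call:
drive_tool([
  [[0.1,-0.05,1.1],[0.001,0,0],1],
  [[0.1,-0.05,1.1],[0,0,0],1],
  [[0.1,-0.05,1.1],[0,0,0],1],
  [[0.1,0,1.1],[0,0,0],1],
  [[0,0,0.5],[0,0,0],1],
  [[0,0,0],[0,0,0],1],
  [[0,0,0],[0,0,0],1],
])

```text
clock: 13.83
eef_pos: [0.4657, -0.0613, 0.0358]
orientation: [[-0.963, -0.268, 0.001], [-0.268, 0.963, -0.0], [-0.001, -0.001, -1.0]]
ft_force: [-0.1, -0.7, 0.3]
gripper_width: 0.996
```

```bash
python3 -c "
from h import *
plan(.4629,-.0613,.028,105.5,1)
"
```

```text
t 13.83 pos [ 0.4657 -0.0613  0.0358] jaw 105.6 turn -0.1 F [-0.1 -0.7  0.3] g 0.996 tilt [ 0.0014 -0.0003] q6 -2.16
tiltfix tool [-0.0006  0.0012 -0.    ]
[[np.float64(0.27), np.float64(0.08), np.float64(0.78)], [0, 0, np.float64(0.001)]]
```

Call:
drive_tool([
  [[0.25,0.05,0.5],[0,0,0],0.4],
  [[0,0,0],[0,0,0],0.4],
  [[0,0,0],[0,0,0],0.4],
  [[0,0,0],[0,0,0],0.4],
  [[0,0,0],[0,0,0],0.4],
  [[0,0,0],[0,0,0],0.4],
  [[0,0,0],[0,0,0],0.4],
  [[0,0,0],[0,0,0],0.4],
], squeeze=3)

```text
clock: 14.5
eef_pos: [0.4657, -0.0623, 0.0333]
orientation: [[-0.963, -0.268, 0.007], [-0.268, 0.963, -0.002], [-0.006, -0.004, -1.0]]
ft_force: [-1.0, 0.4, -1.1]
gripper_width: 0.48
```

Call:
drive_tool([
  [[0,0,0],[0,0,0],0.4],
  [[0,0,0],[0,0,0],0.4],
])

```text
clock: 14.67
eef_pos: [0.4657, -0.0623, 0.0333]
orientation: [[-0.963, -0.268, 0.007], [-0.268, 0.963, -0.002], [-0.006, -0.004, -1.0]]
ft_force: [0.2, -0.2, -0.2]
gripper_width: 0.479
```

```bash
python3 -c "
from h import *
plan(.556,-.0996,.027,86.7,14)
"
```

```text
t 14.67 pos [ 0.4657 -0.0623  0.0333] jaw 105.6 turn -18.9 F [ 0.2 -0.2 -0.2] g 0.479 tilt [ 0.0072 -0.0021] q6 -2.16
tiltfix tool [-0.004   0.0063 -0.    ]
[[np.float64(-0.55), np.float64(-0.43), np.float64(0.05)], [0, 0, np.float64(0.0235)]]
[[np.float64(-0.56), np.float64(-0.42), np.float64(0.05)], [0, 0, np.float64(0.0235)]]
[[np.float64(-0.57), np.float64(-0.4), np.float64(0.05)], [0, 0, np.float64(0.0235)]]
[[np.float64(-0.58), np.float64(-0.39), np.float64(0.05)], [0, 0, np.float64(0.0235)]]
[[np.float64(-0.59), np.float64(-0.38), np.float64(0.05)], [0, 0, np.float64(0.0235)]]
[[np.float64(-0.6), np.float64(-0.36), np.float64(0.05)], [0, 0, np.float64(0.0235)]]
[[np.float64(-0.61), np.float64(-0.35), np.float64(0.05)], [0, 0, np.float64(0.0235)]]
[[np.float64(-0.61), np.float64(-0.33), np.float64(0.05)], [0, 0, np.float64(0.0235)]]
[[np.float64(-0.62), np.float64(-0.32), np.float64(0.05)], [0, 0, np.float64(0.0235)]]
[[np.float64(-0.63), np.float64(-0.3), np.float64(0.05)], [0, 0, np.float64(0.0235)]]
[[np.float64(-0.64), np.float64(-0.29), np.float64(0.05)], [0, 0, np.float64(0.0235)]]
[[np.float64(-0.64), np.float64(-0.28), np.float64(0.05)], [0, 0, np.float64(0.0235)]]
[[np.float64(-0.65), np.float64(-0.26), np.float64(0.05)], [0, 0, np.float64(0.0235)]]
[[np.float64(-0.65), np.float64(-0.24), np.float64(0.05)], [0, 0, np.float64(0.0235)]]
```

Call:
drive_tool([
  [[-0.55,-0.45,0.06],[0,0.001,0.024],0.4],
  [[-0.6,-0.45,0.06],[0,0.001,0.024],0.4],
  [[-0.6,-0.4,0.06],[0,0.001,0.024],0.4],
  [[-0.6,-0.4,0.06],[0,0.001,0.024],0.4],
  [[-0.6,-0.4,0.06],[0,0.001,0.024],0.4],
  [[-0.6,-0.35,0.06],[0,0.001,0.024],0.4],
])

```text
clock: 15.17
eef_pos: [0.5069, -0.0794, 0.0307]
orientation: [[-0.993, -0.114, -0.004], [-0.114, 0.993, -0.001], [0.004, -0.001, -1.0]]
ft_force: [-1.9, -0.1, 3.0]
gripper_width: 0.478
```

```bash
python3 -c "
from h import *
plan(.5584,-.0997,.029,86.7,7)
"
```

```text
t 15.17 pos [ 0.5069 -0.0794  0.0307] jaw 96.5 turn -9.8 F [-1.9 -0.1  3. ] g 0.478 tilt [-0.0041 -0.0014] q6 -2.01
tiltfix tool [-0.0009 -0.0043 -0.    ]
[[np.float64(-0.7), np.float64(-0.37), np.float64(0.02)], [0, 0, np.float64(0.0246)]]
[[np.float64(-0.71), np.float64(-0.36), np.float64(0.02)], [0, 0, np.float64(0.0246)]]
[[np.float64(-0.71), np.float64(-0.34), np.float64(0.02)], [0, 0, np.float64(0.0246)]]
[[np.float64(-0.72), np.float64(-0.32), np.float64(0.02)], [0, 0, np.float64(0.0246)]]
[[np.float64(-0.73), np.float64(-0.3), np.float64(0.02)], [0, 0, np.float64(0.0246)]]
[[np.float64(-0.74), np.float64(-0.28), np.float64(0.02)], [0, 0, np.float64(0.0246)]]
[[np.float64(-0.74), np.float64(-0.27), np.float64(0.02)], [0, 0, np.float64(0.0246)]]
```

Call:
drive_tool([
  [[-0.7,-0.35,0.03],[-0.001,-0.003,0.025],0.4],
  [[-0.7,-0.35,0.03],[0,-0.002,0.025],0.4],
  [[-0.7,-0.35,0.03],[0,0,0.025],0.4],
  [[-0.7,-0.3,0.03],[0,0,0.025],0.4],
  [[-0.7,-0.3,0.03],[0,0,0.025],0.4],
  [[-0.7,-0.3,0.03],[0,0,0.025],0.4],
  [[-0.5,-0.2,0],[0,0,0.015],0.4],
  [[0,0,0],[0,0,0],0.4],
])

```text
clock: 15.83
eef_pos: [0.5634, -0.1031, 0.0296]
orientation: [[-0.997, 0.071, 0.004], [0.071, 0.997, -0.001], [-0.004, -0.0, -1.0]]
ft_force: [0.6, -0.0, -0.3]
gripper_width: 0.476
```

```bash
python3 -c "
from h import *
plan(.5584,-.0997,.029,86.7,1)
o=get_obs();w=get_image('wrist');cv2.imwrite('pics/w7.png',w['pixels'][130:400,150:420,::-1].repeat(2,0).repeat(2,1))
"
```

```text
t 15.83 pos [ 0.5634 -0.1031  0.0296] jaw 85.9 turn 0.8 F [ 0.6 -0.  -0.3] g 0.476 tilt [ 0.0036 -0.0007] q6 -1.83
tiltfix tool [-0.0004  0.0037  0.    ]
[[np.float64(0.52), np.float64(0.31), np.float64(0.06)], [0, 0, np.float64(-0.0134)]]
```

View pics/w7.png

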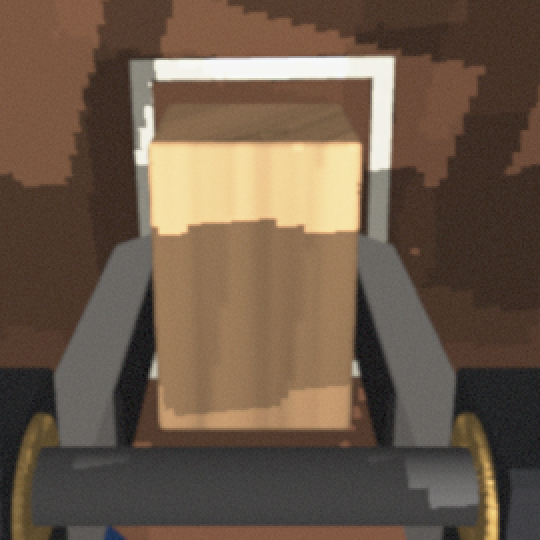

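```bash
python3 -c "
from h import *
o=get_obs();w=get_image('wrist')
T=o['orientation'];P=o['eef_pos']
for n,uv,z in [('bottom far',[(232.5,182.5),(321,182.5)],.012),('inner',[(227.5,170.5),(335.5,169)],.012),('top far',[(224.5,201),(330.5,201)],.052)]:
    X=np.c_[wun(w,o,uv,z),[z,z]]; print(n,((X-P)@T*1000).round(1).tolist())"
```

```text
bottom far [[40.6, -22.2, 17.4], [40.6, 24.1, 17.4]]
inner [[46.9, -24.5, 17.4], [47.8, 31.4, 17.4]]
top far [[41.3, -20.9, -22.6], [41.3, 23.5, -22.6]]
```

Call:
drive_tool([
  [[0.05,0.25,0.04],[0,0.003,-0.013],0.4],
  [[0,0,0],[0,0,0],0.4],
  [[0,0,0],[0,0,0],0.4],
])

```text
clock: 16.18
eef_pos: [0.5626, -0.1006, 0.0295]
orientation: [[-0.998, 0.055, 0.001], [0.055, 0.998, -0.002], [-0.001, -0.001, -1.0]]
ft_force: [0.2, -0.2, 1.0]
gripper_width: 0.481
```

```bash
python3 -c "
from h import *
plan(.563,-.1005,.029,86.7,1)
"
```

```text
t 16.18 pos [ 0.5626 -0.1006  0.0295] jaw 86.8 turn -0.1 F [ 0.2 -0.2  1. ] g 0.481 tilt [ 0.0014 -0.0016] q6 -1.84
tiltfix tool [-0.0015  0.0015 -0.    ]
[[np.float64(-0.04), np.float64(0.01), np.float64(0.05)], [0, 0, np.float64(0.0024)]]
```

Release, rise, and back off toward the robot/side to clear the view.

Call:
drive_tool([
  [[0,0,0],[0,0,0],0.8],
  [[0,0,0],[0,0,0],0.8],
  [[0,0,0],[0,0,0],0.8],
  [[0,0,0],[0,0,0],0.8],
  [[0,0,0],[0,0,0],0.8],
  [[0,0,-0.5],[0,0,0],0.8],
  [[0,0,-1.5],[0,0,0],0.8],
  [[0,0,-2.5],[0,0,0],0.8],
])

```text
clock: 16.85
eef_pos: [0.5548, -0.0971, 0.0687]
orientation: [[-0.998, 0.055, -0.015], [0.055, 0.998, 0.005], [0.016, 0.004, -1.0]]
ft_force: [0.5, 0.1, 0.1]
gripper_width: 0.799
```

Call:
drive_tool([
  [[0,0,-3],[0,-0.01,0],0.8],
  [[0,0,-3],[0,-0.01,0],0.8],
  [[0,0,-3],[0,0,0],0.8],
  [[2,-1,-1],[0,0,0],0.8],
  [[3,-1,0],[0,0,0],0.8],
  [[3,-1,0],[0,0,0],0.8],
  [[3,-1,0],[0,0,0],0.8],
  [[2,0,0],[0,0,0],0.8],
])

```text
clock: 17.52
eef_pos: [0.4267, -0.1332, 0.1818]
orientation: [[-0.999, 0.05, 0.023], [0.05, 0.999, -0.004], [-0.023, -0.003, -1.0]]
ft_force: [0.6, 0.3, 0.5]
gripper_width: 0.803
```

Call:
drive_tool([
  [[0,0,0],[0,0,0],0.8],
  [[0,0,0],[0,0,0],0.8],
])

```text
clock: 17.68
eef_pos: [0.4235, -0.1332, 0.1825]
orientation: [[-0.998, 0.053, 0.023], [0.053, 0.999, -0.004], [-0.023, -0.003, -1.0]]
ft_force: [0.3, 0.7, 0.2]
gripper_width: 0.799
```

Run:
```python
from h import *
p=get_image('scene');cv2.imwrite('pics/sc8.png',p['pixels'][:,:,::-1])
for r in tops(p)[0]: print(' B',np.round(r[0],1),np.round(r[1],1),round(r[2],1))
w=get_image('side');cv2.imwrite('pics/sd8.png',w['pixels'][:,:,::-1])
```

```text
B [571.3 143.3] [39.2 72. ] 84.6
 B [563.7  20.9] [40.6 71.4] 86.8
 B [ 555.7 -102.4] [33.1 71.4] 86.6
```

View pics/sc8.png

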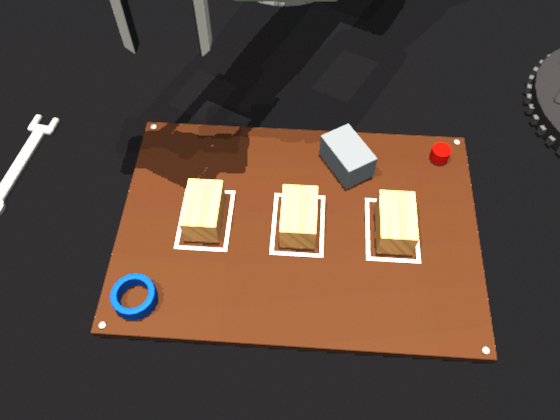

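View pics/sd8.png

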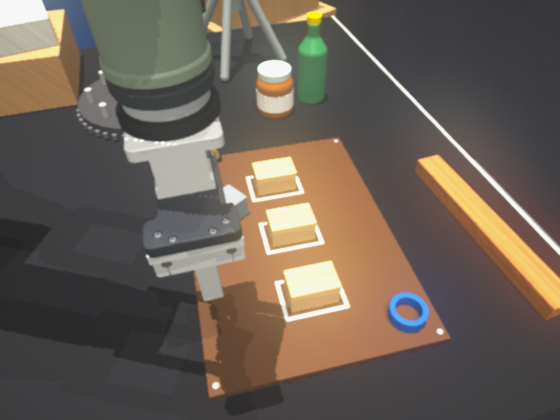

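Run:
```python
from h import *
p=get_image('scene');w=get_image('side')
a=cv2.resize(p['pixels'][170:270,165:435,::-1],None,fx=2.9,fy=2.9,interpolation=cv2.INTER_CUBIC)
cv2.imwrite('pics/z9.png',a)
b=cv2.resize(w['pixels'][140:330,235:360,::-1],None,fx=3.1,fy=3.1,interpolation=cv2.INTER_CUBIC)
cv2.imwrite('pics/z9s.png',b)
for thr in [(170,130,0),(150,110,0),(140,100,0)]:
  for r in tops(p,thr)[0]: print(thr,np.round(r[0],1),np.round(r[1],1),round(r[2],1))
```

```text
(170, 130, 0) [579.6 138.7] [46.1 89. ] 86.8
(170, 130, 0) [572.2  17.8] [88.4 43. ] 0.5
(170, 130, 0) [ 563.9 -104.1] [36.6 88. ] 86.6
(150, 110, 0) [688.9  11.5] [426.5  90.2] 86.7
(150, 110, 0) [580.5 139.1] [48.5 92.8] 82.7
(150, 110, 0) [573.2  17.8] [44.  91.4] 88.6
(150, 110, 0) [ 565.4 -102.1] [92.3 45.2] 2.4
(140, 100, 0) [586.9  17.5] [426.8 295.7] 86.7
```

View pics/z9.png

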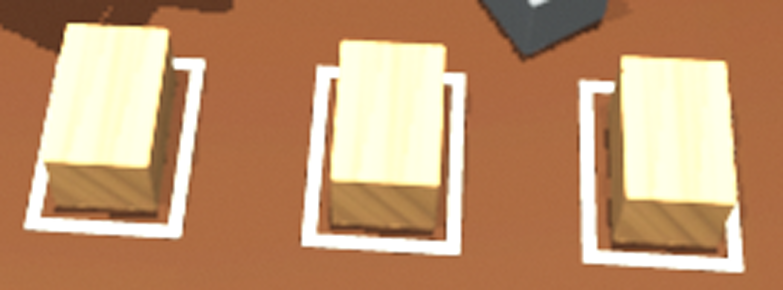

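View pics/z9s.png

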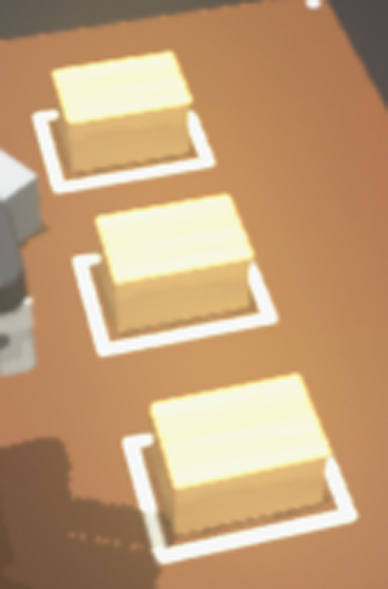

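Run:
```python
from h import *
p=get_image('scene')
for n,q,t in [('L',[(68,23),(171,28),(150,166),(45,161)],(555.2,-101.6)),('M',[(340,40),(446,45),(438,185),(330,181)],(562.2,18.6)),('R',[(621,56),(727,63),(736,205),(621,201)],(569.2,138.6))]:
    uv=(np.array(q)+.5)/2.9-.5+[165,170]
    X=unproj(p,uv,.052)*1000
    th=np.radians(-3.3);B=np.array([[np.cos(th),-np.sin(th)],[np.sin(th),np.cos(th)]])
    print(n,X.mean(0).round(1),'board-frame err',((X.mean(0)-t)@B).round(1),'rel corners',((X-t)@B).round(1).tolist())
```

```text
L [ 555.3 -100. ] board-frame err [0.  1.6] rel corners [[-34.9, -21.6], [-35.1, 23.7], [34.8, 23.9], [35.3, -19.8]]
M [563.5  18.9] board-frame err [1.3 0.4] rel corners [[-33.7, -22.5], [-34.0, 23.5], [35.9, 22.4], [36.9, -21.9]]
R [571.6 139.1] board-frame err [2.4 0.6] rel corners [[-33.3, -21.3], [-32.6, 24.0], [37.2, 23.0], [38.4, -23.4]]
```

```bash
python3 -c "
from h import *
print(get_obs()['clock']);print(job_done())"
```

```text
17.9333
the job is handed in; nothing more can be done
None
```

The three pine blocks are now flat, one in each white outline, and I handed the job in at 17.9 s of the 54 s allowed. For each block I closed the fingers lightly (3 N) across its short side and slid it along the board with a slight downward bias. I then turned it to the outline's direction, let go and lifted clear. The grey block was never touched.

**Last check, scene camera:**

| Block (y) | Off-centre, board x | Off-centre, board y |
|---|---|---|
| -100 mm | 0.0 mm | 1.6 mm |
| 19 mm | 1.3 mm | 0.4 mm |
| 139 mm | 2.4 mm | 0.6 mm |

- There is 6 mm of room all round each block. The long sides are within about 1–2° of the outlines' long sides, and the side view shows the same.
- The gripper was clear of everything at hand-in, about 18 cm up.

**What disagreed or failed:**
- The automatic top-face measurement failed at the end. It mixed the tops with shadow, grain and side faces, so the table comes from corners I read off an enlarged picture, good to about 1 mm.
- The scene and wrist cameras differed by about 1–3 mm in absolute position. The figures above do not depend on that, because blocks and outlines were measured in the same camera.
- Nothing measured directly that the blocks never left the board. While sliding the second and third blocks I saw up to about 4 N of upward push on the tool, so they were being pressed down at those moments. For the first block I only have one wrist view, which showed it resting on the board.

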